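# Lock the mould clamp with the push-button pin

## Robot

A 6-joint arm with a two-finger parallel gripper is mounted at the origin on the work surface. World frame = base frame: x ahead of the robot, y to its left, z up, the work surface at z = 0. Lengths are in mm, angles in rad, forces in N, time in s.
With the tool pointing down it reaches from about 325 to 775 mm from the base axis. Payload 5.5 kg.
Tool frame: the origin (TCP) lies at the very end of the fingers, on their centre line; the grasp point (between the pads) lies 19 mm behind it; z points along the fingers, y is the direction in which the jaws open and shut (so a half turn about z gives the same grasp; the last joint's range is limited). The gripper opens to 88 mm and grips with 3 to 60 N. Pads are 20 mm wide; open, the fingers measure 115 mm over their backs; the gripper's body (75 mm by 178 mm) begins 61 mm behind the grasp point.
Start: joints at [-1.312, 0.091, 1.231, -0, 1.82, -0.057], TCP at [186.346, -570.343, 222.631] pointing down, gripper open.
Joint ranges: [-2.87, 2.87], [-0.86, 2.18], [0.17, 2.46], [-1.51, 4.65], [0.06, 2.69], [-2.65, 2.65]. Speed limits (rad/s): [2.57, 2.57, 3.01, 3.14, 3.14, 3.14].

## Interface

Orientations are given as a 3x3 rotation matrix whose columns are the frame's x, y, z axes.
In Python, from workcell import robot, grab_frame, camera_model gives the robot as it stands.
- The arm moves only by the shell command python3 -m creep 'ROWS' [OPENING] [FORCE]. ROWS is JSON, a list of rows, each a list of 2 entries, a list of its own where there are three numbers: the shift along the tool's x, y, z in m, then the turn, a rotation vector about the tool's x, y, z in rad. A call has 1 to 12 rows; each row shifts and turns the pose as measured when the row begins, along the tool's axes as they then stand; what a row does not reach is not made up. A row lasts 1/8 s, in which the tool goes at most 62.5 mm and 10.7 degrees, less where a joint would pass 70% of its speed; a pose out of reach is approached as far as the arm can. A call is refused whole if a number of a shift passes 0.0625 or a number of a turn 0.188, either way. A call with a gripper value outside its range is refused whole. OPENING is the gripper command: -1 is shut, 1 is fully open, values between are in proportion, set as the call begins (- or left out, the last holds). The fingers move at their own pace and stop on an object; FORCE is the grip in N (left out, the last holds). Time passes only in rows, so rows that do not move let the fingers close. It gives the time, the measured TCP pose, the force and the opening at its end, in the units of the state.
- robot.get_obs(): the state, without advancing time (a new reading comes with each control period).
- grab_frame(name): name is "scene" or "top"; returns the picture (420x560x3 uint8, blue, green, red); there is no depth.
- camera_model(name): a dict with "fx", "fy", "cx", "cy" (pixels), "k1" (the pictures are not rectified: a ray, as slopes to the right and down, at radius r is drawn at 1 + k1 r^2 times it, then the intrinsics apply), "xyz" and "rotation" of the camera in the world. Camera axes: x right, y down, z forward; pixel columns grow to the right and rows downward; lengths in mm; the calibration is good to about 2 mm. A picture is of the moment at which its call begins. camera_model takes no time and is no camera call.
- robot.close_job(): hands the job in, once; it reports no verdict.
The state is a dict: "t": time; "joint_pos": joint angles; "joint_velocities": joint speeds; "joint_torque": joint torques, N m; "ee_pos": TCP position; "eef_rot": TCP orientation; "wrist_force": force on the tool from outside, world axes, zero at the start; "wrist_torque": the same for the moment, N m; "finger_gap": finger opening in mm.
Only numpy, scipy, OpenCV 4.12 (cv2) and the standard library are available. Lean on these libraries where they do the work, as an engineer would, in place of code of your own. Each camera call takes 0.05 s, during which the arm holds its last target.

## Task

The clamp bar over the plaster mould is closed but not locked. Take the pin that has a spring button in the side of its head from the rack, squeeze the button in and keep it in while you push the pin down through the holes of the bar and the bracket until its collar sits on the bar, then let go so that the button springs out and the pin is locked.

Things in the scene. Friction and masses are not known exactly. Their poses are not given: they have to be found in the camera images.
- pin_grip (a point): Centre of the box-shaped aluminium head of the push-button pin (34 mm along x, 26 along y, 52 tall), in a 3-hole wooden rack; the other two pins have a round knob and a T-bar. z up along the pin; x points to the dark button, 8 mm out of the middle of the +x face (16 wide, 24 tall). Fingers closing along x here squeeze it in. Round collar (60 across, 6 thick): underside 32 mm below.
- pin_tip (a point): Tip of the same pin's shank, 94 mm below pin_grip, same axes. Shank 14 mm across, tapered to 6 over the last 16 mm. Two dark catches stick out along +x and -x, 18 to 26 mm above the tip, 38 mm over both: too wide for the clamp's holes; pressing the button draws them inside the shank. Pin mass about 0.2 kg. It hangs by its collar in a 44 mm rack hole; rack top 90 mm above bench, holes 85 mm apart.
- lock_button (a joint): The pin's button: 0 = out (catches out); 0.008 m = pushed in flush with the head's face (catches drawn in; the head is then 34 mm wide, else 42). A spring pushes it out: 3 N at the start, 6 N when flush.
- bar_hole (a point): Centre of the 26 mm hole, at the top face of the free end (60 mm wide, 10 thick) of the steel bar across the round plaster mould; 102 mm above the bench. z up; +y along the bar to the mould (180 mm across, centre 165 mm away). The bracket tab just below has an equal, aligned hole; its underside is 28 mm below this point, with 60 mm free under it. The clamp is fixed to the bench.
Not all that is in view belongs to the job. Leave any orange or yellow look-alike of the part that bears pin_grip alone.

How it is judged (in metres and radians):
On the way:
1. The pin is through both holes with its button held in (z of pin_grip in the frame of bar_hole below 0.041 m and horizontal distance between pin_grip and bar_hole below 0.015 m and value of joint lock_button above 0.005 m), for 0.05 s.
At the end, for the whole second after the job is handed in: The push-button pin stands upright (within about 8 degrees) through the holes of bar and bracket, within 12 mm of the hole's axis, its collar down on the bar (within 4 mm) and its button sprung out again (within 1.5 mm) (z of pin_grip in the frame of bar_hole between 0.028 and 0.036 m and horizontal distance between pin_grip and bar_hole below 0.012 m and angle between pin_grip's own z axis and vertical below 0.15 rad and value of joint lock_button below 0.0015 m); the robot touches nothing.
It also fails if it takes over 35 s, if anything falls off the work surface, if the arm or the gripper's body presses on something with over 40 N, if the wrist force passes 120 N, or if a joint passes its speed limit or range.

## Working session

There is one attempt and no reset: what is moved stays moved. The work goes in short steps, Python scripts to look and compute and a shell command to move; the robot and the scene stay as the last step left them, time stands still between calls to the robot, and variables do not carry over. Pictures are saved under pics/ and viewed, and the job is handed in when it is done.

```bash
mkdir -p pics
python3 - <<'E'
from workcell import robot, grab_frame, camera_model
import cv2,numpy as np
np.set_printoptions(precision=4,suppress=True)
for n in("scene","top"):
    cv2.imwrite(f"pics/{n}0.png",grab_frame(n)); print(n,camera_model(n))
o=robot.get_obs();print(o)
E
ls
```

```text
scene {'fx': 485.17909237857054, 'fy': 485.17909237857054, 'cx': 270.32833892809936, 'cy': 202.68107434512953, 'k1': 0.06086965234687433, 'xyz': array([1057.4988, -174.9119,  954.6673]), 'rotation': array([[ 0.0369,  0.8491, -0.527 ],
       [ 0.9993, -0.0368,  0.0108],
       [-0.0102, -0.527 , -0.8498]])}
top {'fx': 477.89691910776367, 'fy': 477.89691910776367, 'cx': 286.7429913607309, 'cy': 218.24065203798068, 'k1': -0.09543643771539928, 'xyz': array([ 367.3149, -178.4959, 1129.9483]), 'rotation': array([[ 0.0033, -0.9872,  0.1597],
       [-0.9997,  0.0008,  0.026 ],
       [-0.0258, -0.1598, -0.9868]])}
{'t': 0.1, 'joint_pos': array([-1.3117,  0.0918,  1.2317, -0.    ,  1.8198, -0.0567]), 'joint_velocities': array([-0.0003,  0.0001, -0.0027, -0.0001,  0.0001, -0.0002]), 'joint_torque': array([  0.0019, -44.7853, -40.7572,   0.0699,   0.0284,  -0.0001]), 'ee_pos': array([ 186.2626, -570.0921,  221.6473]), 'eef_rot': array([[ 0.9506,  0.3105, -0.0004],
       [ 0.3105, -0.9506,  0.0016],
       [ 0.0001, -0.0017, -1.    ]]), 'wrist_force': array([ 0.3233,  0.3783, -0.5042]), 'wrist_torque': array([ 0.0156, -0.0126,  0.0107]), 'finger_gap': 88.36063480090664}
pics
```

View pics/scene0.png

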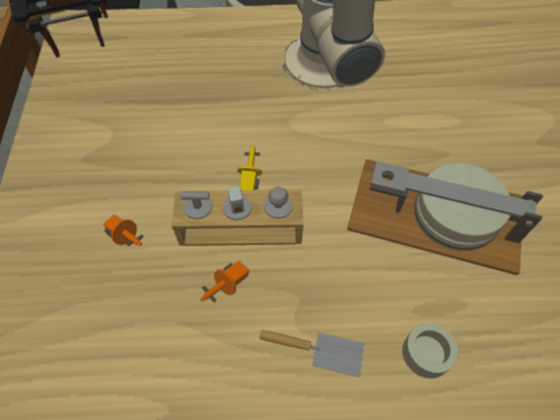

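View pics/top0.png

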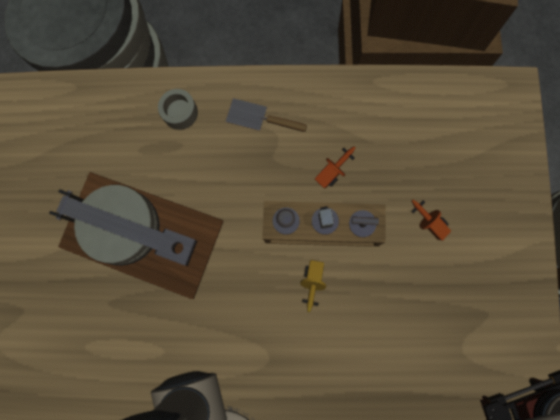

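Scene view: the rack holds a T-bar pin (195,200), a box-head pin (236,199) and a knob pin (278,197). The look-alikes are orange (122,231), orange (228,281) and yellow (249,170), all lying on the bench. The box-head pin in the middle of the rack matches the description (top view about 325,218). The bar hole is at scene (389,175) and top (177,248). Next I'll check close crops.

Run:
```python
import cv2,numpy as np
s=cv2.imread("pics/scene0.png");t=cv2.imread("pics/top0.png")
def c(im,x,y,w,k,n):
    cv2.imwrite(n,cv2.resize(im[y:y+w,x:x+w],None,fx=k,fy=k,interpolation=cv2.INTER_CUBIC))
a=[(s,206,172,50),(s,364,150,50),(t,300,195,50),(t,152,222,50)]
ims=[cv2.resize(im[y:y+w,x:x+w],(400,300) if 0 else (300,300),interpolation=cv2.INTER_CUBIC) for im,x,y,w in a]
cv2.imwrite("pics/crops.png",np.vstack([np.hstack(ims[:2]),np.hstack(ims[2:])]))
```

```text
(no output)
```

View pics/crops.png

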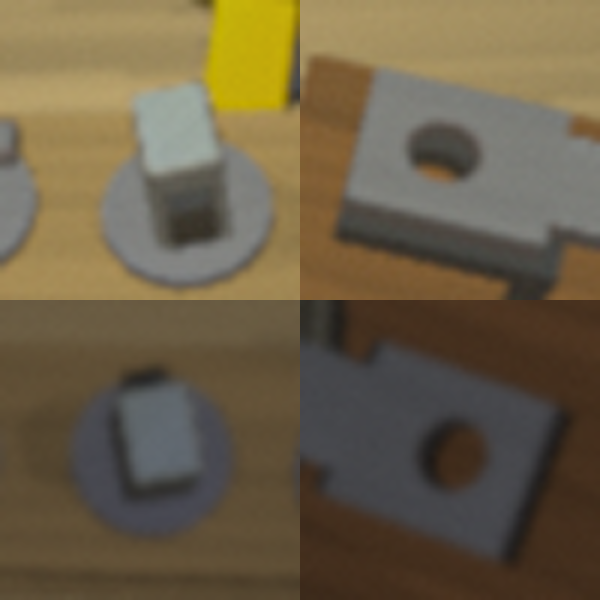

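The crops confirm it: a box head with its dark button facing the scene camera (+x side). The head's top centre is at scene ≈(235,193) and top ≈(326,217). The hole rim is at scene ≈(388,175) and top ≈(177,247).

```bash
cat > h.py <<'E'
from workcell import robot, grab_frame, camera_model
import cv2,numpy as np
np.set_printoptions(precision=3,suppress=True)
def ray(n,p):
    m=camera_model(n);K=np.array([[m['fx'],0,m['cx']],[0,m['fy'],m['cy']],[0,0,1]])
    q=cv2.undistortPoints(np.array(p,float).reshape(-1,1,2),K,np.array([m['k1'],0,0,0,0.]),None,None).reshape(-1,2)
    d=np.c_[q,np.ones(len(q))]@np.array(m['rotation']).T
    return np.array(m['xyz']),d
def plane(n,p,z):
    o,d=ray(n,p);return o+d*((z-o[2])/d[:,2:])
def proj(n,P):
    m=camera_model(n);K=np.array([[m['fx'],0,m['cx']],[0,m['fy'],m['cy']],[0,0,1]])
    R=np.array(m['rotation']).T
    return cv2.projectPoints(np.array(P,float).reshape(-1,1,3),cv2.Rodrigues(R)[0],-R@np.array(m['xyz']),K,np.array([m['k1'],0,0,0,0.]))[0].reshape(-1,2)
def tri(a,b):
    o1,d1=ray("scene",[a]);o2,d2=ray("top",[b]);A=np.c_[d1[0],-d2[0]]
    s=np.linalg.lstsq(A,o2-o1,rcond=None)[0];p,q=o1+s[0]*d1[0],o2+s[1]*d2[0]
    return (p+q)/2,p-q
E
cat > m.py <<'E'
from h import *
def cr(l,x,y,k=6): return (np.array(l,float)+.5)/k-.5+[x,y]
S=cr([(133,100),(205,83),(220,158),(147,176)],206,172)
T=cr([(117,90),(188,80),(203,173),(133,187)],300,195)
for n,p in(("scene",S),("top",T)):
    P=plane(n,p,148);print(n,P.mean(0));
    for i,j in((0,1),(1,2),(3,2),(0,3)):
        d=P[j]-P[i];print(np.hypot(*d[:2]),np.degrees(np.arctan2(d[1],d[0])))
print(tri(S.mean(0),T.mean(0)))
hs=cr([(144,153)],364,150);ht=cr([(153,155)],152,222)
print(plane("scene",hs,102),plane("top",ht,102),tri(hs[0],ht[0]))
# bar end edges
B=plane("scene",cr([(75,70),(45,198),(250,243),(275,118)],364,150),102)
C=plane("top",cr([(85,45),(262,107),(207,258),(25,190)],152,222),102)
for P in(B,C):
  for i in range(4):
    d=P[(i+1)%4]-P[i];print(np.hypot(*d[:2]),np.degrees(np.arctan2(d[1],d[0])))
E
python3 m.py
```

```text
scene [ 531.868 -233.842  148.   ]
24.62594006113704 103.53800662273703
30.237558756473394 9.14452751078936
24.627039480482576 103.95484349533264
30.416233934545023 9.169540758787367
top [ 529.565 -234.928  148.   ]
24.95248021802618 -81.91895045457841
33.05519991004036 -171.6331939035592
24.726790656915185 -78.6255674804714
34.4780103340564 -171.20205259174276
(array([ 530.006, -234.586,  144.963]), array([-0.02 ,  1.031, -0.063]))
[[470.479  87.923 102.   ]] [[469.391  87.83  102.   ]] (array([469.535,  88.269, 100.616]), array([0.009, 0.15 , 0.04 ]))
58.22673874022998 -18.862326386981422
71.27858645050291 72.04232621797533
55.70606348466681 160.66406867753264
71.74376733638 -109.97822086177665
70.31005495949921 -108.85451885744105
57.970327988495896 161.4931738308883
72.41542330416371 70.36793141345288
57.0133248052441 -20.61036446969671
```

Pin at about (530.5, -234.5) with yaw ≈10°. Hole at about (470, 88, 102). First I'll turn the tool by -82° about its own z, so the jaws line up with the pin's x.

```bash
python3 -m creep '[[[0,0,0],[0,0,-0.18]],[[0,0,0],[0,0,-0.18]],[[0,0,0],[0,0,-0.18]],[[0,0,0],[0,0,-0.18]],[[0,0,0],[0,0,-0.18]],[[0,0,0],[0,0,-0.18]],[[0,0,0],[0,0,-0.18]],[[0,0,0],[0,0,-0.18]]]' 1
cat > g.py <<'E'
# usage: g.py x y z yawdeg(tool y dir): remaining shift in tool axes mm + turn
import sys
from h import *
o=robot.get_obs();R=np.array(o['eef_rot']);p=np.array(o['ee_pos'])
x,y,z,w=map(float,sys.argv[1:5]);w=np.radians(w)
ty=np.array([np.cos(w),np.sin(w),0]);tz=np.array([0,0,-1.]);D=np.c_[np.cross(ty,tz),ty,tz]
from scipy.spatial.transform import Rotation as Q
print("t",o['t'],"p",p,"yaw",np.degrees(np.arctan2(R[1,1],R[0,1])),"z",R[:,2],"gap",o['finger_gap'],"F",o['wrist_force'])
print("shift mm",R.T@(np.array([x,y,z])-p),"turn",Q.from_matrix(R.T@D).as_rotvec(),"j",o['joint_pos'])
E
python3 g.py 530.5 -234.5 222 10
```

```text
t: 1.1
ee_pos: [185.9, -568.6, 216.1]
eef_rot: [[-0.23, 0.973, -0.003], [0.973, 0.23, 0.011], [0.011, -0.0, -1.0]]
wrist_force: [0.4, 0.0, -0.1]
finger_gap: 87.7
t 1.1 p [ 185.879 -568.568  216.103] yaw 13.276269591550983 z [-0.003  0.011 -1.   ] gap 87.72718071706177 F [ 0.382  0.027 -0.099]
shift mm [246.051 412.127  -3.242] turn [-0.001 -0.011  0.057] j [-1.312  0.096  1.238  0.     1.82  -1.543]
```

```bash
python3 -m creep '[[[0.027,0.045,-0.001],[0,-0.003,0.02]],[[0.027,0.046,-0.001],[0,-0.003,0.02]],[[0.027,0.046,-0.001],[0,-0.003,0.02]],[[0.027,0.046,-0.001],[0,0,0]],[[0.027,0.046,-0.001],[0,0,0]],[[0.027,0.046,-0.001],[0,0,0]],[[0.027,0.046,-0.001],[0,0,0]],[[0.027,0.046,-0.001],[0,0,0]]]'
python3 g.py 530.5 -234.5 222 10
```

```text
t: 2.1
ee_pos: [512.1, -281.5, 219.7]
eef_rot: [[-0.164, 0.986, -0.006], [0.986, 0.164, 0.008], [0.009, -0.004, -1.0]]
wrist_force: [1.2, 0.1, 0.2]
finger_gap: 87.7
t 2.1 p [ 512.145 -281.451  219.679] yaw 9.450055203497584 z [-0.006  0.008 -1.   ] gap 87.65273870135499 F [1.225 0.076 0.172]
shift mm [43.32  25.805 -2.048] turn [-0.004 -0.009 -0.01 ] j [-0.563  0.056  1.272  0.004  1.822 -0.727]
```

```bash
python3 -m creep '[[[0.043,0.026,-0.001],[-0.004,-0.009,-0.01]],[[0,0,0],[0,0,0]]]'
python3 g.py 530.5 -234.5 180 10
python3 - <<'E'
from h import *
for n in("scene","top"):
    cv2.imwrite(f"pics/{n}1.png",grab_frame(n))
s=cv2.imread("pics/scene1.png")[110:260,150:330];t=cv2.imread("pics/top1.png")[150:300,240:420]
cv2.imwrite("pics/c1.png",cv2.resize(np.hstack([s,t]),None,fx=2.2,fy=2.2,interpolation=cv2.INTER_CUBIC))
E
```

```text
t: 2.35
ee_pos: [533.2, -230.3, 219.0]
eef_rot: [[-0.179, 0.984, -0.002], [0.984, 0.179, 0.002], [0.002, -0.002, -1.0]]
wrist_force: [-1.1, -1.0, -0.5]
finger_gap: 87.8
t 2.35 p [ 533.243 -230.274  218.958] yaw 10.33115803627534 z [-0.002  0.002 -1.   ] gap 87.79923400079869 F [-1.082 -1.009 -0.547]
shift mm [-3.746 -3.382 38.957] turn [-0.002 -0.002  0.006] j [-0.467  0.041  1.289  0.001  1.814 -0.647]
```

View pics/c1.png

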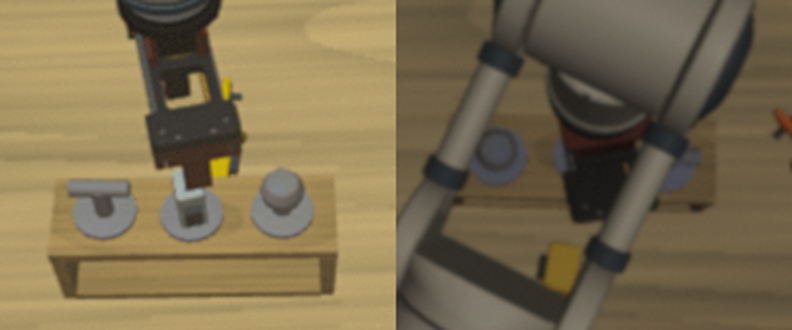

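The gripper is above the middle (box-head) pin, with the jaws lying along the button axis. Descending.

```bash
python3 -m creep '[[[-0.004,-0.003,0.02],[-0.002,-0.002,0.006]],[[0,0,0.019],[0,0,0]],[[0,0,0],[0,0,0]]]'
python3 g.py 530.5 -234.5 104 10
```

```text
t: 2.82
ee_pos: [527.6, -241.3, 177.8]
eef_rot: [[-0.164, 0.986, -0.002], [0.986, 0.164, -0.001], [-0.001, -0.002, -1.0]]
wrist_force: [0.6, -0.1, 0.0]
finger_gap: 87.9
t 2.825 p [ 527.648 -241.31   177.758] yaw 9.465028280401556 z [-0.002 -0.001 -1.   ] gap 87.91665600112474 F [ 0.588 -0.134  0.025]
shift mm [ 6.327  4.109 73.742] turn [-0.002  0.001 -0.009] j [-0.486  0.035  1.369 -0.002  1.739 -0.652]
```

```bash
python3 -m creep '[[[0.006,0.004,0],[0,0,-0.006]],[[0,0,0],[0,0,0]],[[0,0,0],[0,0,0]]]'
python3 g.py 530.5 -234.5 104 10; python3 g.py 530.5 -234.5 104 10
```

```text
t: 3.2
ee_pos: [531.0, -235.2, 179.5]
eef_rot: [[-0.17, 0.985, -0.0], [0.985, 0.17, -0.002], [-0.002, -0.0, -1.0]]
wrist_force: [-0.2, -0.5, 0.5]
finger_gap: 87.6
t 3.2 p [ 531.011 -235.224  179.531] yaw 9.76981648561441 z [-0.    -0.002 -1.   ] gap 87.5519772670413 F [-0.25 -0.54  0.53]
shift mm [ 0.979 -0.343 75.529] turn [-0.001  0.002 -0.004] j [-0.474  0.034  1.366 -0.002  1.74  -0.645]
t 3.2 p [ 531.011 -235.224  179.531] yaw 9.76981648561441 z [-0.    -0.002 -1.   ] gap 87.5519772670413 F [-0.25 -0.54  0.53]
shift mm [ 0.979 -0.343 75.529] turn [-0.001  0.002 -0.004] j [-0.474  0.034  1.366 -0.002  1.74  -0.645]
```

```bash
python3 -m creep '[[[0.001,0,0.02],[0,0.002,-0.004]],[[0,0,0.02],[0,0,0]],[[0,0,0.02],[0,0,0]],[[0,0,0.01],[0,0,0]],[[0,0,0],[0,0,0]]]'
python3 g.py 530.5 -234.5 104 10
```

```text
t: 3.82
ee_pos: [529.8, -233.5, 102.4]
eef_rot: [[-0.174, 0.985, -0.003], [0.985, 0.174, 0.001], [0.002, -0.003, -1.0]]
wrist_force: [0.5, 0.3, 1.1]
finger_gap: 87.9
t 3.825 p [ 529.813 -233.476  102.396] yaw 10.042650349214314 z [-0.003  0.001 -1.   ] gap 87.8925905256777 F [0.494 0.314 1.096]
shift mm [-1.125  0.493 -1.608] turn [-0.003 -0.002  0.001] j [-0.474  0.048  1.489 -0.001  1.609 -0.649]
```

```bash
python3 -m creep '[[[0,0,-0.001],[0,0,0]],[[0,0,0],[0,0,0]],[[0,0,0],[0,0,0]],[[0,0,0],[0,0,0]],[[0,0,0],[0,0,0]],[[0,0,0],[0,0,0]]]' -1 35
python3 g.py 530.5 -234.5 104 10
```

```text
t: 4.58
ee_pos: [530.8, -234.1, 106.1]
eef_rot: [[-0.174, 0.985, 0.0], [0.985, 0.174, -0.001], [-0.001, 0.0, -1.0]]
wrist_force: [-1.9, -0.0, 0.5]
finger_gap: 33.9
t 4.575 p [ 530.845 -234.101  106.147] yaw 10.034628078337677 z [ 0.    -0.001 -1.   ] gap 33.919368967127895 F [-1.87  -0.011  0.464]
shift mm [-0.331 -0.409  2.148] turn [0.    0.001 0.001] j [-0.474  0.046  1.484 -0.001  1.611 -0.649]
```

Gap is 34 mm, so the button is flush. Lifting.

```bash
python3 -m creep '[[[0,0,-0.02],[0,0,0]],[[0,0,-0.03],[0,0,0]],[[0,0,-0.04],[0,0,0]],[[0,0,-0.04],[0,0,0]],[[0,0,-0.02],[0,0,0]],[[0,0,0],[0,0,0]]]'
python3 - <<'E'
from h import *
im=grab_frame("scene")
cv2.imwrite("pics/c2.png",cv2.resize(im[90:270,130:340],None,fx=3,fy=3,interpolation=cv2.INTER_CUBIC))
E
python3 g.py 470 88 250 10
```

```text
t: 5.32
ee_pos: [530.3, -233.6, 265.7]
eef_rot: [[-0.174, 0.985, 0.002], [0.985, 0.174, -0.001], [-0.001, 0.001, -1.0]]
wrist_force: [0.2, -0.1, -2.2]
finger_gap: 33.6
t 5.375 p [ 530.094 -233.458  264.521] yaw 10.04492582104136 z [ 0.    -0.001 -1.   ] gap 34.04411431429998 F [-0.503  0.372 -1.393]
shift mm [327.02   -3.106  14.344] turn [0.    0.001 0.001] j [-0.473  0.047  1.202 -0.     1.892 -0.649]
```

View pics/c2.png

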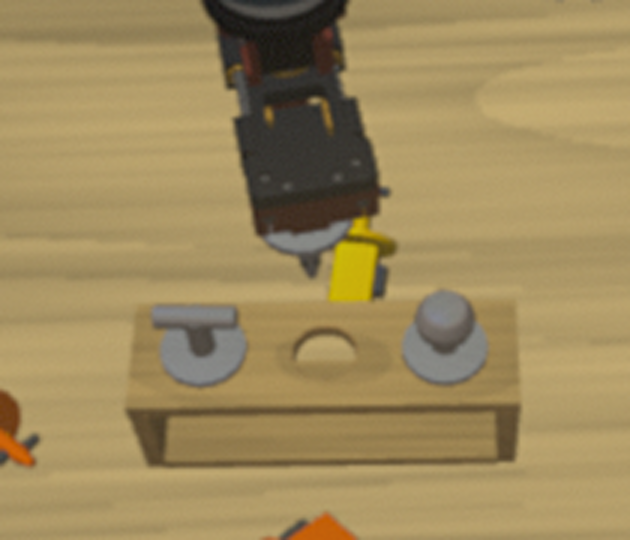

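The pin is held, with collar and shank tip visible below the fingers (tip at crop (310,270)). The middle rack hole is empty. Moving across to the hole.

```bash
python3 -m creep '[[[0.03,0,0],[0,0,0]],[[0.055,0,0],[0,0,0]],[[0.055,0,0],[0,0,0]],[[0.055,0,0],[0,0,0]],[[0.055,-0.001,0],[0,0,0]],[[0.04,-0.001,0],[0,0,0]],[[0.02,-0.001,0],[0,0,0]],[[0,0,0],[0,0,0]]]'
python3 g.py 470 88 230 10
```

```text
t: 6.38
ee_pos: [467.8, 80.3, 252.4]
eef_rot: [[-0.173, 0.985, -0.018], [0.985, 0.173, 0.003], [0.006, -0.017, -1.0]]
wrist_force: [-0.6, -0.7, -1.9]
finger_gap: 34.1
t 6.375 p [467.75   80.317 252.366] yaw 9.981430489213805 z [-0.018  0.003 -1.   ] gap 34.11753708141958 F [-0.62  -0.698 -1.874]
shift mm [ 7.042  3.935 22.344] turn [-0.017 -0.006 -0.   ] j [ 0.095 -0.221  1.477  0.005  1.904 -0.078]
```

```bash
python3 -m creep '[[[0.007,0.004,0.01],[-0.017,-0.006,0]],[[0,0,0.02],[0,0,0]],[[0,0,0.015],[0,0,0]],[[0,0,0],[0,0,0]],[[0,0,0],[0,0,0]]]'
python3 g.py 470 88 192 10
python3 - <<'E'
from h import *
s=grab_frame("scene");t=grab_frame("top")
cv2.imwrite("pics/c3.png",cv2.resize(np.hstack([s[110:240,320:450],t[190:320,110:240]]),None,fx=3,fy=3,interpolation=cv2.INTER_CUBIC))
E
```

```text
t: 7.0
ee_pos: [470.6, 85.7, 202.2]
eef_rot: [[-0.169, 0.986, -0.002], [0.986, 0.169, -0.002], [-0.001, -0.002, -1.0]]
wrist_force: [0.7, -0.2, -2.3]
finger_gap: 33.5
t 7.0 p [470.632  85.744 202.246] yaw 9.735545047358565 z [-0.002 -0.002 -1.   ] gap 33.52467747481535 F [ 0.737 -0.236 -2.344]
shift mm [ 2.343 -0.22  10.244] turn [-0.002  0.001 -0.005] j [ 0.11  -0.239  1.58  -0.001  1.802 -0.06 ]
```

View pics/c3.png

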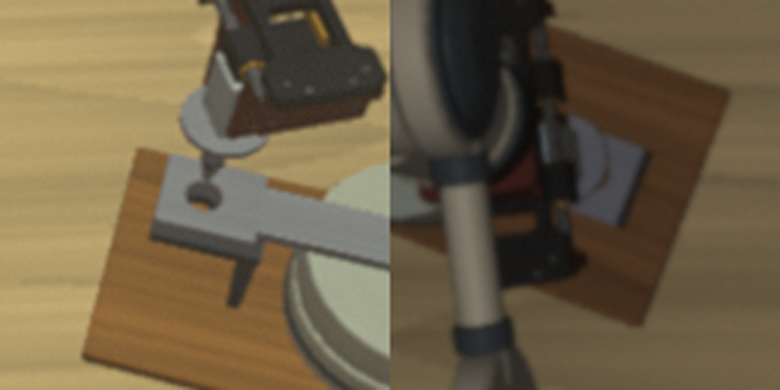

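Run:
```python
from h import *
P=proj("scene",[[470.6,85.7,124],[470,88,102]]);print((P-[320,110]+.5)*3-.5)
m=(np.array([[211,179],[204,195]])+.5)/3-.5+[320,110]
print(plane("scene",m[:1],124),plane("scene",m[1:],102))
```

```text
[[206.792 178.334]
 [203.748 195.694]]
[[471.302  88.505 124.   ]] [[469.411  88.274 102.   ]]
```

The tip lines up with the hole within about 1–2 mm; the pin sits ~2.5 mm off the TCP in the pads, along +y. I'll push it straight down and watch the force.

```bash
python3 -m creep '[[[0,-0.001,0.015],[-0.002,0,0]],[[0,0,0.015],[0,0,0]],[[0,0,0.012],[0,0,0]],[[0,0,0],[0,0,0]]]'
python3 g.py 469.5 86 118 10
python3 - <<'E'
from h import *
s=grab_frame("scene")
cv2.imwrite("pics/c4.png",cv2.resize(s[110:240,320:450],None,fx=4,fy=4,interpolation=cv2.INTER_CUBIC))
E
```

```text
t: 7.6
ee_pos: [469.7, 85.6, 157.5]
eef_rot: [[-0.169, 0.986, 0.001], [0.986, 0.169, -0.001], [-0.001, 0.001, -1.0]]
wrist_force: [-0.9, -0.4, -2.4]
finger_gap: 34.2
t 7.6 p [469.66   85.606 157.5  ] yaw 9.746162687242606 z [ 0.001 -0.001 -1.   ] gap 34.198246740000535 F [-0.864 -0.362 -2.409]
shift mm [ 0.467 -0.115 39.499] turn [ 0.001  0.001 -0.004] j [ 0.11  -0.246  1.666 -0.001  1.721 -0.06 ]
```

View pics/c4.png

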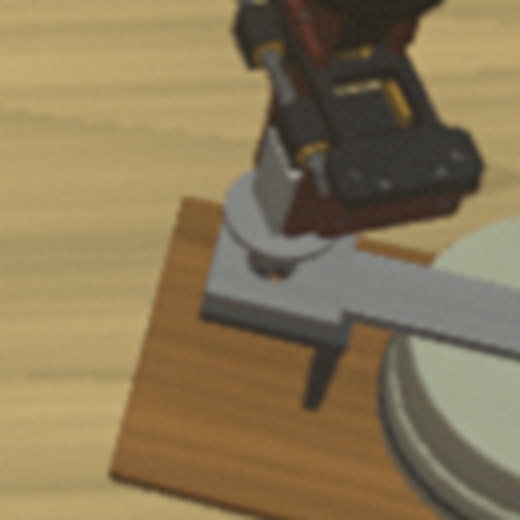

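The shank is inside the bar hole (crop (272,262)), with no contact force. Carrying on down.

```bash
python3 -m creep '[[[0,0,0.012],[0,0,0]],[[0,0,0.012],[0,0,0]],[[0,0,0.008],[0,0,0]],[[0,0,0],[0,0,0]]]'
python3 g.py 469.5 86 118 10
```

```text
t: 8.15
ee_pos: [470.3, 85.7, 124.4]
eef_rot: [[-0.169, 0.986, 0.003], [0.986, 0.169, -0.001], [-0.001, 0.002, -1.0]]
wrist_force: [-0.8, -0.1, -1.7]
finger_gap: 34.0
t 8.15 p [470.252  85.665 124.38 ] yaw 9.74906383046947 z [ 0.003 -0.001 -1.   ] gap 34.048011560052764 F [-0.812 -0.149 -1.716]
shift mm [ 0.467 -0.699  6.377] turn [ 0.002  0.001 -0.004] j [ 0.11  -0.241  1.72  -0.001  1.66  -0.06 ]
```

```bash
python3 -m creep '[[[0,0,0.004],[0,0,0]],[[0,0,0.003],[0,0,0]],[[0,0,0.002],[0,0,0]]]'
python3 g.py 469.5 86 118 10
```

```text
t: 8.52
ee_pos: [470.6, 85.7, 118.1]
eef_rot: [[-0.169, 0.986, 0.005], [0.986, 0.169, -0.001], [-0.002, 0.005, -1.0]]
wrist_force: [-6.6, -0.6, 13.7]
finger_gap: 33.8
t 8.525 p [470.632  85.656 118.122] yaw 9.750913818005634 z [ 0.005 -0.001 -1.   ] gap 33.841448334123456 F [-6.557 -0.566 13.703]
shift mm [ 0.531 -1.058  0.116] turn [ 0.005  0.002 -0.004] j [ 0.11  -0.241  1.731 -0.001  1.647 -0.06 ]
```

The collar met the bar at the expected height, with 14 N upward. Now I open the fingers.

```bash
python3 -m creep '[[[0,0,0],[0,0,0]],[[0,0,-0.001],[0,0,0]],[[0,0,0],[0,0,0]],[[0,0,0],[0,0,0]],[[0,0,0],[0,0,0]]]' 1
python3 g.py 470 86 118 10
python3 - <<'E'
from h import *
s=grab_frame("scene")
cv2.imwrite("pics/c5.png",cv2.resize(s[110:240,320:450],None,fx=4,fy=4,interpolation=cv2.INTER_CUBIC))
E
```

```text
t: 9.15
ee_pos: [471.5, 85.8, 120.3]
eef_rot: [[-0.169, 0.986, 0.008], [0.986, 0.169, -0.0], [-0.002, 0.008, -1.0]]
wrist_force: [-0.1, -0.3, 0.3]
finger_gap: 80.6
t 9.15 p [471.482  85.784 120.343] yaw 9.749111338608381 z [ 0.008 -0.    -1.   ] gap 80.59343362647566 F [-0.068 -0.298  0.251]
shift mm [ 0.468 -1.442  2.332] turn [ 0.008  0.002 -0.004] j [ 0.11  -0.242  1.728 -0.001  1.648 -0.06 ]
```

View pics/c5.png

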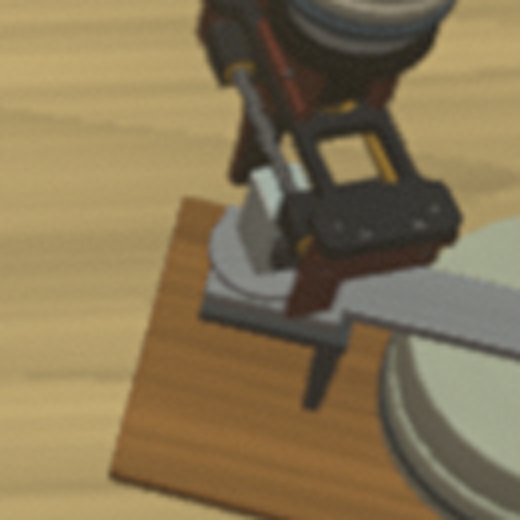

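The collar lies on the bar and the fingers are clear of the head. Rising straight up, then swinging away to look.

```bash
python3 -m creep '[[[0,0,0],[0,0,0]],[[0,0,-0.01],[0,0,0]],[[0,0,-0.02],[0,0,0]],[[0,0,-0.04],[0,0,0]],[[0,0,-0.04],[0,0,0]],[[-0.05,0,-0.01],[0,0,0]],[[-0.06,0,0],[0,0,0]],[[-0.06,0,0],[0,0,0]],[[-0.05,0,0],[0,0,0]],[[0,0,0],[0,0,0]]]' 1
python3 - <<'E'
from h import *
s=grab_frame("scene");t=grab_frame("top")
cv2.imwrite("pics/s6.png",s);cv2.imwrite("pics/t6.png",t)
a=[s[145:195,364:414],t[222:272,152:202]]
cv2.imwrite("pics/c6.png",cv2.resize(np.hstack(a),None,fx=8,fy=8,interpolation=cv2.INTER_CUBIC))
E
```

```text
t: 10.45
ee_pos: [510.1, -136.5, 258.8]
eef_rot: [[-0.173, 0.985, 0.022], [0.985, 0.173, -0.003], [-0.006, 0.021, -1.0]]
wrist_force: [-0.6, -0.3, -0.1]
finger_gap: 87.8
```

View pics/c6.png

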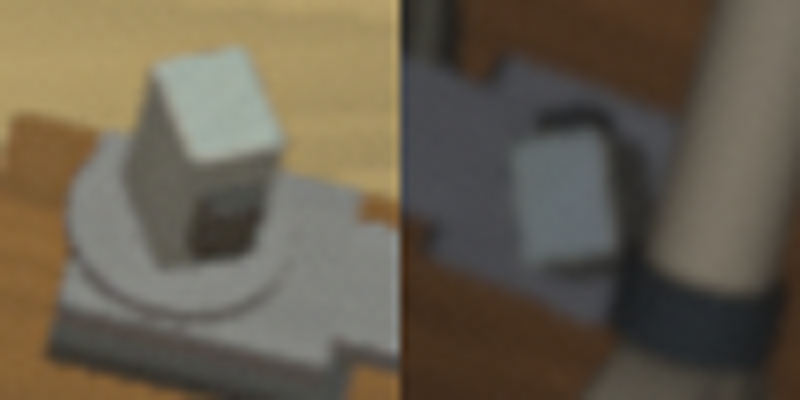

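View pics/s6.png

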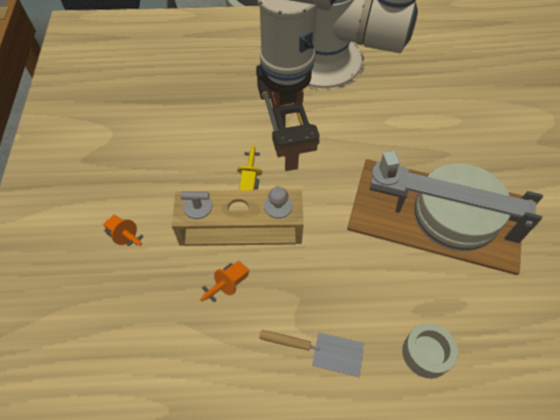

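The button is out (dark protrusion at crop (575,118) in the top view, dark face in the scene view) and the collar is flat on the bar. I'll check its position and height numerically.

Run:
```python
from h import *
def cr(l,x,y,k=8): return (np.array(l,float)+.5)/k-.5+[x,y]
S=cr([(155,68),(243,47),(283,143),(198,163)],364,145).mean(0)
T=cr([(112,145),(203,125),(218,258),(128,270)],152,222).mean(0)
print(plane("scene",[S],160),plane("top",[T],160),tri(S,T))
# collar (top z108) ring in scene: predicted outline vs. picture, button box
s=cv2.imread("pics/s6.png");c=plane("scene",[S],160)[0]
a=np.linspace(0,2*np.pi,60)
k=8;im=cv2.resize(s[145:195,364:414],None,fx=k,fy=k,interpolation=cv2.INTER_CUBIC)
t=cv2.imread("pics/t6.png");it=cv2.resize(t[222:272,152:202],None,fx=k,fy=k,interpolation=cv2.INTER_CUBIC)
c=(plane("scene",[S],160)[0]+plane("top",[T],160)[0])/2
y=np.radians(10);ux=np.array([np.cos(y),np.sin(y),0]);uy=np.array([-ux[1],ux[0],0])
def dr(P,col):
  for n,g,o in(("scene",im,[364,145]),("top",it,[152,222])):
    p=(proj(n,P)-o+.5)*k-.5
    cv2.polylines(g,[p.astype(int)],False,col,1)
b=np.array([c[0],c[1],0])
dr([b+30*np.array([np.cos(q),np.sin(q),0])+[0,0,108] for q in a],(0,0,255))
for z in(160,):dr([b+17*i*ux+13*j*uy+[0,0,z] for i,j in((1,1),(1,-1),(-1,-1),(-1,1),(1,1))],(0,255,0))
dr([b+25*ux+8*j*uy+[0,0,134+12*i] for i,j in((1,1),(1,-1),(-1,-1),(-1,1),(1,1))],(255,0,255))
cv2.imwrite("pics/c7.png",np.hstack([im,it]))
```

```text
[[468.043  83.903 160.   ]] [[465.492  83.075 160.   ]] (array([465.844,  84.393, 156.95 ]), array([0.061, 0.923, 0.255]))
```

View pics/c7.png

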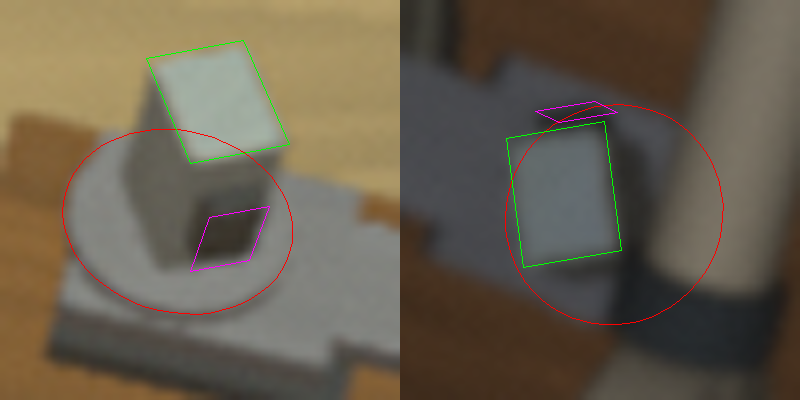

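```bash
python3 -c "
from workcell import robot
o=robot.get_obs();print(o['t'],abs(o['joint_velocities']).max(),o['wrist_force']);print(robot.close_job())"
```

```text
10.55 0.034337104194962886 [ 0.27743272  0.00955953 -0.61821811]
the job is handed in; nothing more can be done
None
```

The push-button pin is in the clamp, and I handed the job in at about 10.6 s; no verdict comes back. I gripped the pin across its button (34 mm opening, so pushed in flush) and lowered it through both holes. The collar met the bar with about 14 N at the expected height. I then opened the fingers and backed the arm well away.

- **Seating:** the last pictures show the pin upright. The collar is flat on the bar, and the drawn outline fits a collar seated at the right height.
- **Button:** the dark button fits the sprung-out outline in the scene view and roughly in the top view. I could not measure its travel to 1.5 mm.
- **Centring:** the head is about 5 mm off the hole's axis, inside the 12 mm allowed. It probably shifted within the hole's play when the fingers opened.
- **Camera disagreement:** the two cameras differed by about 2.5 mm on the pin's position. Triangulating both views put the head's top about 3 mm lower than its seated height; the same reading was also 3 mm low in the rack. I took it as bias and relied on the contact height.

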